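# Put the red core probe in the dry-block checker for its daily test

## Robot

A 6-joint arm with a two-finger parallel gripper is mounted at the origin on a cart in front of the work surface, level with it; the furniture and walls round the work are solid. World frame = base frame: x ahead of the robot, y to its left, z up, the work surface at z = 0. Lengths are in m, angles in degrees, forces in N, time in s.
With the tool pointing down it reaches from about 0.25 to 0.725 m from the base axis. Payload 9.7 kg.
Tool frame: the origin (TCP) lies on the centre line of the jaws, within the pads' length; the fingertips stand 19 mm ahead of it and the grasp point (between the pads) is the TCP; z points along the fingers, y is the direction in which the jaws open and shut (so a half turn about z gives the same grasp; the last joint's range is limited). The gripper opens to 85 mm and grips with 20 to 120 N. Pads are 22 mm wide; open, the fingers measure 114 mm over their backs; the gripper's body (76 mm by 85 mm) begins 54 mm behind the grasp point. The pads swing forward as they close: fully open they stand 13 mm farther back than shut.
Start: joints at [0, 4.979, 10.078, 95.1, 0, 90], TCP at [0.55, -0, 0.25] pointing down, gripper open.
Joint ranges: [-179.16, 179.16], [-48.56, 103.87], [-65.8, 70.77], [-126.05, 130.52], [-82.76, 87.17], [-180, 180]. Speed limits (degrees/s): [127.2, 127.2, 147.25, 180, 180, 180].

## Interface

Orientations are given as [roll, pitch, yaw] about the fixed x, y, z axes, in that order (R = Rz(yaw) Ry(pitch) Rx(roll)).
In Python, from workcell import bot gives the robot as it stands.
- The arm moves only by the tool servo_tool, never from a script. Its argument "motion" is a list that holds one entry, the list of rows, each a list of 6 numbers: the shift along the tool's x, y, z in mm, then the turn, a rotation vector about the tool's x, y, z in rad. A call has 1 to 5 rows; each row shifts and turns the commanded pose from where the row before left it, along the tool's axes as they then stand; what a row does not reach is not made up. A row lasts 1/10 s, in which the tool goes at most 50 mm and 8.59 degrees, less where a joint would pass 70% of its speed; a pose out of reach is approached as far as the arm can. A call is refused whole if a number of a shift passes 50 or a number of a turn 0.15, either way. A call with a gripper value outside its range is refused whole. "gripper" is the finger opening in mm, from 0 to 85.4, set as the call begins (left out, the last holds). The fingers move at their own pace and stop on an object; "newtons" is the grip in N (left out, the last holds). Time passes only in rows, so rows that do not move let the fingers close. It gives the time, the measured TCP pose, the force and the opening at its end, in the units of the state.
- bot.get_obs(): the state, without advancing time (a new reading comes with each control period).
- bot.camera(name): name is "scene" or "side" or "wrist"; returns a dict with "color" (400x640x3 uint8, red, green, blue), "fx", "fy", "cx", "cy" (pixels), "k1" (the pictures are not rectified: a ray, as slopes to the right and down, at radius r is drawn at 1 + k1 r^2 times it, then the intrinsics apply), "R" (3x3) and "t" (3): a world point X has camera coordinates R X + t. Camera axes: x right, y down, z forward; pixel columns grow to the right and rows downward; lengths in m; the calibration is good to about 2 mm. A picture is of the moment at which its call begins. There is no depth.
- bot.job_done(): hands the job in, once; it reports no verdict.
Trained networks look in a picture, given as the dict that the camera call returned (one of the last four; its "shot" number tells which), for a name from the list of things; names that differ only in an ending like _2 or _b are one class to them, and where a whole thing is asked for, a point or a joint stands for the part that bears it (a point fixed in the world has none). Each returns a list of dicts, best first, with "confidence" (0 to 1); they miss things now and then, are a little off and sometimes report something else, mostly with a low value. They report only what shows in the picture. A call takes as long as a camera call.
- bot.look_for(picture, label): "rect" ([left, top, width, height] in pixels, round what is visible of it).
The state is a dict: "time": time; "q": joint angles; "qd": joint speeds; "joint_efforts": joint torques, N m; "ee_pos": TCP position; "tcp_rot": TCP orientation; "wrist_force": force on the tool from outside, world axes, zero at the start; "torque": the same for the moment, N m; "opening": finger opening in m.
Only numpy, scipy, OpenCV 4.12 (cv2) and the standard library are available. Lean on these libraries where they do the work, as an engineer would, in place of code of your own. Each camera call takes 0.05 s, during which the arm holds its last target.

## Task

The red-handled probe thermometer is due for its daily check. Swing the steel cover of the white dry-block checker right aside, take the red probe out of the rack and lower its needle all the way down into the snug-fitting, middle-sized well (do not let it drop), leave it standing there and then press the green start button. Leave the other probes in the rack and everything else on the table where it is.

Things in the scene. Friction and masses are not known exactly. Their poses are not given: they have to be found in the camera images.
- checker: Dry-block thermometer checker, fixed: white instrument 180 deep (x) x 130 wide (y) x 100 mm high; origin centre of its underside, +x to its back, z up. Rear deck (x -20 to +90 mm, 100 mm high) with a round 65 mm brass insert centred at x +35, y 0; in front a sloping screen, then a ledge 66 mm high (x -90 to -45 mm) with the start button
- well (a point): Mouth centre of the middle-sized (8 mm) well, at the insert's top, 100.5 mm above the table; z up. The insert has three vertical wells, 5, 8 and 12 mm in diameter, 120 degrees apart, each 13 mm from its centre; it may sit at any turn. The well is 73 mm deep with a flat floor; a 45-degree countersink widens its mouth to 13 mm
- cover (a joint): Swing cover over the insert, rad: 0 = over the wells, grows counterclockwise from above as the cover swings towards the back of the checker, 1.75 = end stop. It stays where it is left. Round steel plate, 68 mm across, 4 mm thick (103 to 107 mm above the table); the wells are free from about 1.3 on
- cover_knob (a point): Middle of the black upright knob on the cover: cylinder 14 mm in diameter, 26 mm high, from 107 to 133 mm above the table; this point is 123 mm above the table
- cover_hinge (a point): Point on the cover's vertical hinge axis at the same height as cover_knob; the knob's axis is 48 mm from it
- start_button_top (a point): Centre of the top of the green push button on the checker's ledge (22 mm across, in a 38 mm dark steel housing), 84 mm above the table; pressed straight down, 6 mm travel, about 5 N
- start_button (a joint): Travel of the start button, m: 0 released, 0.006 fully down; springs back
- rack: Probe rack, fixed: bent stainless stand 84 deep (x) x 166 wide (y) x 89 mm high; origin at the centre of its underside. Its 4 mm top plate (top 89 mm above the table) has three 12 mm holes in a row along y, 56 mm apart, through which the probes hang
- red_probe: The probe to be checked, loose, 0.08 kg, standing in any one of the rack's three holes: red square handle 22 x 22 mm, 74 mm high, above a straight steel needle 6 mm in diameter and 75 mm long with a tapered tip. Origin at the centre of the handle's underside, which rests on the rack's top plate; z points up the handle, x and y square to its faces
- red_tip (a point): Tip of the red probe's needle, 75 mm below the probe's origin on its axis
- yellow_probe: The same probe with a yellow handle; stays in the rack. Origin and axes as for the red one
- blue_probe: The same probe with a blue handle; stays in the rack. Origin and axes as for the red one
- lemon: Yellow lemon 72 x 57 x 58 mm, loose on the table, bystander; origin under its centre
- garlic: Garlic bulb 48 x 50 x 51 mm, loose on the table, bystander; origin under its centre
- spice_jar_0: Spice jar with red-brown spice and black lid, 44 mm across, 99 mm high, bystander; origin under its centre
- spice_jar_1: Spice jar with green spice and black lid, 44 mm across, 99 mm high, bystander; origin under its centre
- tin_tuna: Plain steel tin, 86 mm across, 40 mm high, bystander; origin under its centre
- squeeze_red: Red squeeze bottle, 60 mm across, 198 mm high, bystander; origin under its centre

How it is judged (in metres and radians):
On the way, in this order (a step that is already met when the one before it is completed fails the run):
1. the cover is swung right aside, clear of the wells (at least 1.3 rad) (value of joint cover above 1.3 rad), for 0.2 s.
2. the red probe stands fully down in the middle-sized well (horizontal distance between red_tip and well below 0.004 m and z of red_tip in the frame of well below -0.068 m and angle between red_probe's own z axis and vertical below 0.08 rad), for 0.2 s.
3. the start button is pressed down, the probe still in its well (value of joint start_button above 0.004 m and horizontal distance between red_tip and well below 0.004 m and z of red_tip in the frame of well below -0.068 m), for 0.05 s.
At the end, for the whole second after the job is handed in: The red probe stands at rest in the middle-sized well: tip within 4 mm of its axis and at least 68 mm below its mouth, within 0.08 rad of upright; cover at least 1.3 rad aside; button let go (under 2 mm down); other probes and bystanders within 30 mm of where they stood (all of step 2 and linear speed of red_probe below 0.01 m/s and value of joint cover above 1.3 rad and value of joint start_button below 0.002 m); the robot touches nothing.
It fails at once if the red probe dropped: falling faster than 0.5 m/s with no finger on it, before it is down in the well (linear speed of red_probe above 0.5 m/s and contact force between the fingers and red_probe below 0.1 N and (z of red_tip in the frame of well above -0.063 m or horizontal distance between red_tip and well above 0.01 m)).
It fails at once if another probe moved more than 30 mm (distance of any of yellow_probe, blue_probe from where it was at the start of the episode above 0.03 m).
It fails at once if a bystander moved more than 30 mm (distance of any of lemon, garlic, spice_jar_0, spice_jar_1, tin_tuna, squeeze_red from where it was at the start of the episode above 0.03 m).
It also fails if it takes over 64 s, if anything falls off the work surface, if the arm or the gripper's body presses on something with over 40 N, if the wrist force passes 120 N, or if a joint passes its speed limit or range.

## Working session

There is one attempt and no reset: what is moved stays moved. The work goes in short steps, Python scripts to look and compute and a tool call to move; the robot and the scene stay as the last step left them, time stands still between calls to the robot, and variables do not carry over. Pictures are saved under pics/ and viewed, and the job is handed in when it is done.

Besides the shell and the picture viewer there is one more tool, called after ">>>" by a JSON object that holds its "method" and its "body". servo_tool: Moves the arm, as the interface text tells. Its arguments: {"type":"object","properties":{"motion":{"type":"array","items":{"type":"array","items":{"type":"array","items":{"type":"number"}}}},"gripper":{"type":"number"},"newtons":{"type":"number"}},"required":["motion"]}

```bash
ls; mkdir -p pics
cat > h.py <<'E'
import numpy as np, cv2
from workcell import bot
def snap(n,f):
    p=bot.camera(n); cv2.imwrite('pics/'+f,p['color'][:,:,::-1]); return p
def ray(p,u,v):
    d=np.array([[p['k1'],0,0,0,0]]) 
    K=np.array([[p['fx'],0,p['cx']],[0,p['fy'],p['cy']],[0,0,1.]])
    # r_d = r(1+k1 r^2): same as cv2's model
    s=cv2.undistortPoints(np.array([[[u,v]]],float),K,np.array([p['k1'],0,0,0.]))[0,0]
    R=np.array(p['R']);t=np.array(p['t'])
    return -R.T@t, R.T@np.array([s[0],s[1],1.])
def onz(p,u,v,z):
    c,d=ray(p,u,v); return c+d*(z-c[2])/d[2]
def tri(obs):
    A=np.zeros((3,3));b=np.zeros(3)
    for p,u,v in obs:
        c,d=ray(p,u,v); d=d/np.linalg.norm(d);M=np.eye(3)-np.outer(d,d);A+=M;b+=M@c
    x=np.linalg.solve(A,b); return x,[np.linalg.norm((np.eye(3)-np.outer(d/np.linalg.norm(d),d/np.linalg.norm(d)))@(x-c)) for c,d in [ray(*o) for o in obs]]
def proj(p,X):
    K=np.array([[p['fx'],0,p['cx']],[0,p['fy'],p['cy']],[0,0,1.]])
    R=np.array(p['R']);t=np.array(p['t'])
    return cv2.projectPoints(np.array(X,float).reshape(-1,3),cv2.Rodrigues(R)[0],t,K,np.array([p['k1'],0,0,0.]))[0][:,0]
E
python3 - <<'E'
from h import *
for n in('scene','side','wrist'):
    p=snap(n,n+'0.png'); print(n,p['shot'],p['fx'],p['k1'],-np.array(p['R']).T@p['t'])
    for l in('checker','cover','cover_knob','start_button_top','rack','red_probe','yellow_probe','blue_probe','squeeze_red','lemon','garlic','tin_tuna','spice_jar_0','spice_jar_1'):
        print(l,[(np.round(d['rect']).astype(int).tolist(),round(d['confidence'],2)) for d in bot.look_for(p,l)[:2]])
print(bot.get_obs())
E
```

```text
pics
scene 1 382.6623823955283 -0.08694652143364824 [0.07463587 0.74791456 0.61306685]
checker [([313, 174, 78, 70], 0.62)]
cover [([326, 176, 30, 20], 0.68), ([316, 173, 76, 73], 0.17)]
cover_knob [([331, 174, 25, 20], 0.81)]
start_button_top [([368, 202, 6, 8], 0.59)]
rack [([259, 229, 15, 53], 0.63)]
red_probe [([259, 227, 18, 56], 0.87)]
yellow_probe [([300, 206, 15, 54], 0.61)]
blue_probe [([280, 218, 14, 50], 0.87)]
squeeze_red [([323, 121, 12, 59], 0.66)]
lemon [([298, 223, 20, 15], 0.53)]
garlic [([335, 238, 15, 18], 0.49)]
tin_tuna [([203, 227, 35, 35], 0.8), ([329, 176, 24, 20], 0.72)]
spice_jar_0 [([275, 180, 14, 34], 0.72), ([257, 184, 17, 37], 0.61)]
spice_jar_1 [([275, 180, 14, 34], 0.72), ([257, 184, 17, 37], 0.61)]
side 2 498.48560877192585 -0.004286552422329201 [ 0.34846689 -0.81296556  0.91263082]
checker [([264, 200, 80, 72], 0.79), ([366, 187, 19, 38], 0.24)]
cover [([308, 208, 30, 24], 0.65)]
cover_knob [([306, 206, 33, 27], 0.79)]
start_button_top [([308, 209, 26, 25], 0.46)]
rack [([259, 138, 36, 63], 0.72)]
red_probe [([266, 124, 5, 5], 0.65)]
yellow_probe [([
[... 1028 characters left out ...]
5, 60], 0.96), ([486, 55, 119, 59], 0.86)]
{'time': 2.25, 'q': array([4.63475521e-04, 4.97850184e+00, 1.00766282e+01, 9.51012667e+01,
       2.57004421e-04, 8.99996103e+01]), 'qd': array([ 0.08052683, -0.09329139,  0.08499005, -0.05357692,  0.02618004,
       -0.03367733]), 'joint_efforts': array([ 1.71450083e-04, -5.20094490e+01,  4.64856577e+01,  1.73574492e-03,
       -2.92899495e-05, -6.03916661e-06]), 'ee_pos': array([5.49974313e-01, 5.64200034e-06, 2.50273752e-01]), 'tcp_rot': array([-1.79996860e+02, -2.57025778e-04,  9.00008531e+01]), 'wrist_force': array([-0.297009  ,  0.22920421,  0.10666905]), 'torque': array([ 0.00822937, -0.02030431, -0.0157732 ]), 'opening': 0.08526329174733764}
```

View images.

Run:
```python
import cv2
for n,(x,y,w,h) in dict(scene=(190,110,220,165),side=(220,110,220,200)).items():
    i=cv2.imread(f'pics/{n}0.png')[y:y+h,x:x+w]; cv2.imwrite(f'pics/{n}0c.png',cv2.resize(i,None,fx=3.5 if n=='scene' else 3,fy=3.5 if n=='scene' else 3,interpolation=cv2.INTER_CUBIC))
```

```text
(no output)
```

View pics/wrist0.png

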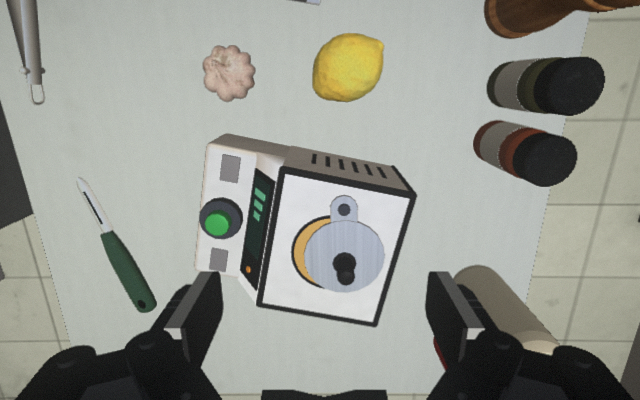

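```bash
ls pics
```

```text
scene0.png
scene0c.png
side0.png
side0c.png
wrist0.png
```

View pics/scene0c.png

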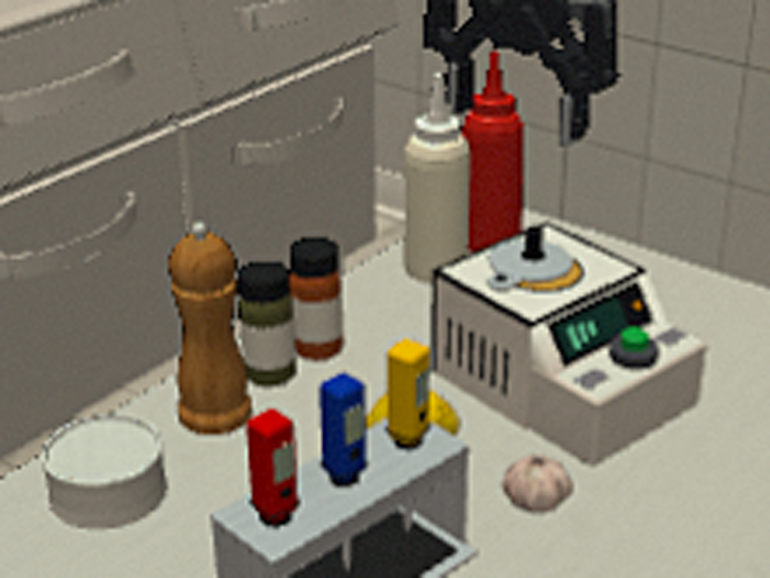

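View pics/side0c.png

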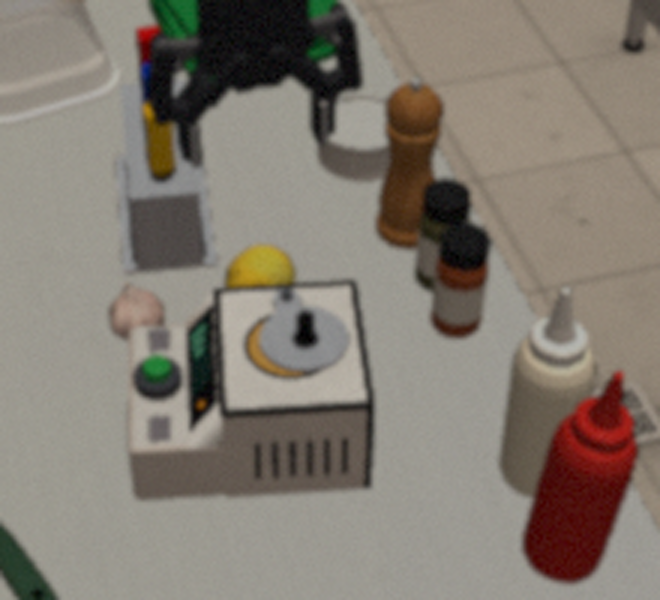

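Run:
```python
import cv2
i=cv2.imread('pics/wrist0.png')[130:340,185:425]; cv2.imwrite('pics/w0c.png',cv2.resize(i,None,fx=2.8,fy=2.8,interpolation=cv2.INTER_CUBIC))
i=cv2.imread('pics/scene0.png')[165:250,310:400]; j=cv2.imread('pics/side0.png')[195:280,260:350]
cv2.imwrite('pics/ss0c.png',cv2.hconcat([cv2.resize(k,(400,378),interpolation=cv2.INTER_CUBIC) for k in (i,j)]))
```

```text
(no output)
```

View pics/w0c.png

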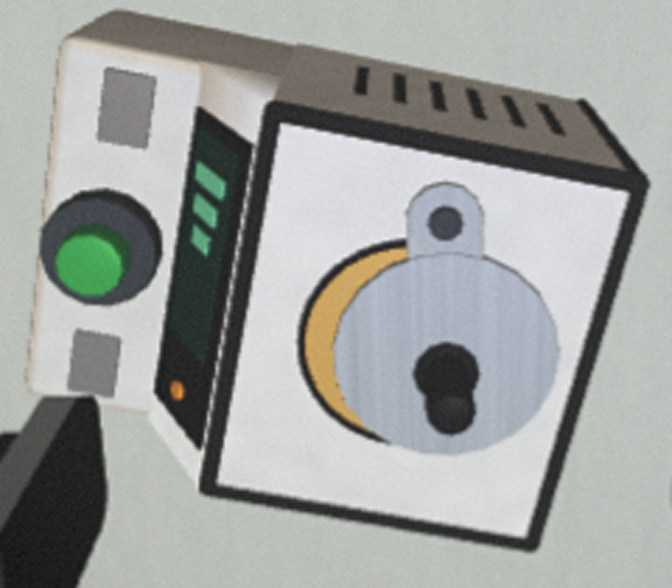

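View pics/ss0c.png

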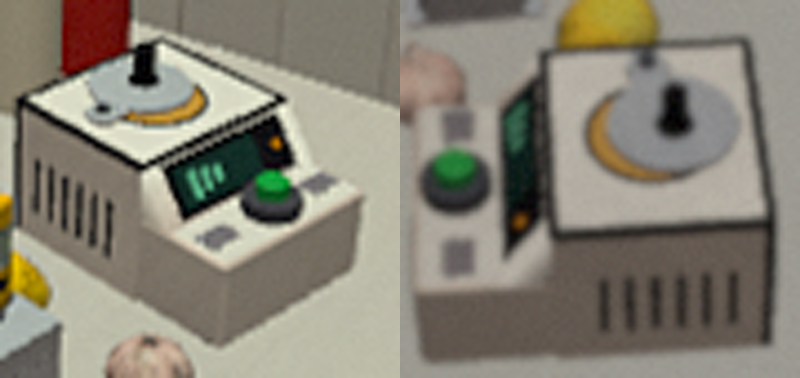

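```bash
cat > m1.py <<'E'
from h import *
S=bot.camera('scene');D=bot.camera('side');W=bot.camera('wrist')
w=lambda x,y:(W,185+x/2.8-.3,130+y/2.8-.3)
s=lambda x,y:(S,310+x/4.444-.4,165+y/4.444-.4)
d=lambda x,y:(D,260+x/4.444-.4,195+y/4.444-.4)
np.set_printoptions(precision=4,suppress=True)
print('knobtop',tri([s(147,42),d(275,87),w(450,412)]),onz(*w(450,412),.133),onz(*s(147,42),.133),onz(*d(275,87),.133))
print('knobbase',onz(*w(447,375),.107))
print('hinge',onz(*w(445,222),.108), onz(*s(101,110),.108),onz(*d(250,65),.108))
print('button',tri([s(274,180),d(57,157),w(90,265)]),onz(*w(90,265),.084))
C=[onz(*w(*a),.1) for a in((272,103),(647,183),(535,548),(203,490))]
print('corners',C, np.mean(C,axis=0))
for a,b in((0,1),(3,2),(3,0),(2,1)):
    v=C[b]-C[a];print(np.linalg.norm(v),np.degrees(np.arctan2(v[1],v[0])))
# probes in scene: top centers and base centers
for n,t,b in(('red',(271,420),(277,515)),('blue',(343,383),(346,478)),('yel',(408,349),(410,440))):
    q=lambda a:(S,190+a[0]/3.5-.4,110+a[1]/3.5-.4)
    print(n,'top z.163',onz(*q(t),.163),'base .089',onz(*q(b),.091))
print('rack',onz(S,190+213/3.5,110+515/3.5,.089),onz(S,190+273/3.5,110+560/3.5,.089),onz(S,190+467/3.5,110+447/3.5,.089))
print(bot.get_obs()['time'])
E
python3 m1.py
```

```text
knobtop (array([ 0.5665, -0.0625,  0.1353]), [np.float64(0.0012498607970680897), np.float64(0.0009347523639042375), np.float64(0.001125251854655368)]) [ 0.5665 -0.0625  0.133 ] [ 0.5685 -0.068   0.133 ] [ 0.5681 -0.0603  0.133 ]
knobbase [ 0.5672 -0.0657  0.107 ]
hinge [ 0.5657 -0.0162  0.108 ] [ 0.5667 -0.0155  0.108 ] [ 0.5672 -0.017   0.108 ]
button (array([ 0.4579, -0.0368,  0.0895]), [np.float64(0.0018295999281281498), np.float64(0.0016930015163367697), np.float64(0.00037270308693886583)]) [ 0.4563 -0.0395  0.084 ]
corners [array([0.5171, 0.0164, 0.1   ]), array([ 0.624 , -0.0073,  0.1   ]), array([ 0.5976, -0.1335,  0.1   ]), array([ 0.4901, -0.111 ,  0.1   ])] [ 0.5572 -0.0588  0.1   ]
0.10953838841913947 -12.50127150299427
0.10989314961879339 -11.803835952901267
0.13025899328980073 78.03547628158934
0.12892515282635802 78.19508032788731
red top z.163 [0.5241 0.2882 0.163 ] base .089 [0.5254 0.2868 0.091 ]
blue top z.163 [0.5158 0.2329 0.163 ] base .089 [0.5155 0.233  0.091 ]
yel top z.163 [0.5081 0.1782 0.163 ] base .089 [0.508  0.1759 0.091 ]
rack [0.5565 0.3092 0.089 ] [0.4997 0.3177 0.089 ] [0.4735 0.1579 0.089 ]
2.4
```

Run:
```python
from h import *
S=bot.camera('scene');D=bot.camera('side')
print(onz(S,190+435/3.5,110+270/3.5,0),onz(D,220+535/3,110+480/3,0),onz(D,220+563/3,110+560/3,0))
print(onz(S,190+437/3.5,110+75/3.5,.198),onz(D,220+565/3,110+292/3,.198))
```

```text
[ 7.27783216e-01 -1.54378939e-01  1.11022302e-16] [ 0.72507914 -0.15828438  0.        ] [ 0.71571888 -0.23347259  0.        ]
[ 0.72427249 -0.14774639  0.198     ] [ 0.72688182 -0.15420941  0.198     ]
```

>>> {"method": "servo_tool", "body": {"motion": [[[-30, 17, 20, 0, 0, 0], [-34, 0, 40, 0, 0, 0], [0, 0, 30, 0, 0, 0], [0, 0, 0, 0, 0, 0]]], "gripper": 50}}

```text
time: 2.9
ee_pos: [0.565, -0.0629, 0.1578]
tcp_rot: [-179.6, -0.0, 89.9]
wrist_force: [0.7, 0.4, 1.0]
opening: 0.0501
```

>>> {"method": "servo_tool", "body": {"motion": [[[0, 0, 14, 0, 0, 0], [0, 0, 14, 0, 0, 0], [0, 0, 0, 0, 0, 0]]]}}

```text
time: 3.2
ee_pos: [0.5666, -0.0618, 0.133]
tcp_rot: [-179.9, -0.0, 90.0]
wrist_force: [-0.2, 0.4, 0.8]
opening: 0.0501
```

Run:
```python
from h import *
snap('wrist','w1.png');p=snap('side','d1.png');i=p['color'][180:260,260:360,::-1];cv2.imwrite('pics/d1c.png',cv2.resize(i,None,fx=6,fy=6,interpolation=cv2.INTER_CUBIC))
print(bot.get_obs()['ee_pos'])
```

```text
[ 0.56714795 -0.06199153  0.1347195 ]
```

View pics/w1.png

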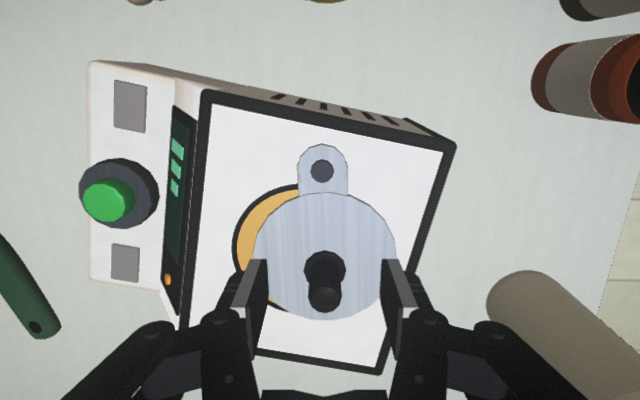

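View pics/d1c.png

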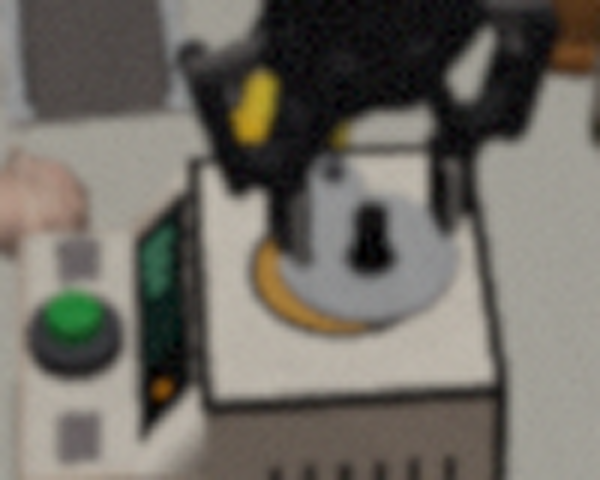

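>>> {"method": "servo_tool", "body": {"motion": [[[-1, 0, 2, 0, 0, 0], [0, 0, 0, 0, 0, 0], [0, 0, 0, 0, 0, 0], [0, 0, 0, 0, 0, 0], [0, 0, 0, 0, 0, 0]]], "gripper": 5, "newtons": 30}}

```text
time: 3.8
ee_pos: [0.5672, -0.0634, 0.1327]
tcp_rot: [180.0, 0.0, 90.0]
wrist_force: [-0.4, -0.3, 4.3]
opening: 0.0123
```

>>> {"method": "servo_tool", "body": {"motion": [[[0.5, 6.7, 0, 0, 0, -0.14], [0.5, 6.7, 0, 0, 0, -0.14], [0.5, 6.7, 0, 0, 0, -0.14], [0.5, 6.7, 0, 0, 0, -0.14], [0.5, 6.7, 0, 0, 0, -0.14]]]}}

```text
time: 4.3
ee_pos: [0.5978, -0.0513, 0.1326]
tcp_rot: [180.0, -0.1, 130.5]
wrist_force: [-3.1, 5.0, 5.4]
opening: 0.0128
```

>>> {"method": "servo_tool", "body": {"motion": [[[0.5, 6.7, 0, 0, 0, -0.14], [0.5, 6.7, 0, 0, 0, -0.14], [0.5, 6.7, 0, 0, 0, -0.14], [0.5, 6.7, 0, 0, 0, -0.14], [0, 0, 0, 0, 0, 0]]]}}

```text
time: 4.8
ee_pos: [0.6119, -0.0288, 0.1326]
tcp_rot: [180.0, -0.1, 162.5]
wrist_force: [-5.9, 2.3, 6.9]
opening: 0.0128
```

>>> {"method": "servo_tool", "body": {"motion": [[[0.5, 6, 0, 0, 0, -0.1], [0, 0, 0, 0, 0, 0]]]}}

```text
time: 5.0
ee_pos: [0.6132, -0.0235, 0.1327]
tcp_rot: [-180.0, -0.1, 168.1]
wrist_force: [-7.4, 0.5, 6.9]
opening: 0.0129
```

>>> {"method": "servo_tool", "body": {"motion": [[[0, 0, 0, 0, 0, 0], [0, 0, 0, 0, 0, 0], [0, 0, 0, 0, 0, 0], [0, 0, -30, 0, 0, 0], [0, 0, -40, 0, 0, 0]]], "gripper": 50}}

```text
time: 5.5
ee_pos: [0.613, -0.024, 0.2006]
tcp_rot: [-180.0, -0.2, 167.9]
wrist_force: [0.3, 0.5, 0.3]
opening: 0.0498
```

Run:
```python
from h import *
p=snap('wrist','w2.png');print(proj(p,[[.5572,-.0588,.1005]]), bot.get_obs()['q'], -p['R'].T@p['t'])
```

```text
[[251.73217469 139.0973173 ]] [-2.24530101e+00  1.30895858e+01  1.47014779e+01  9.12540214e+01
  1.12852411e-03  9.84813673e+00] [ 0.53048206 -0.00683122  0.32485852]
```

View pics/w2.png

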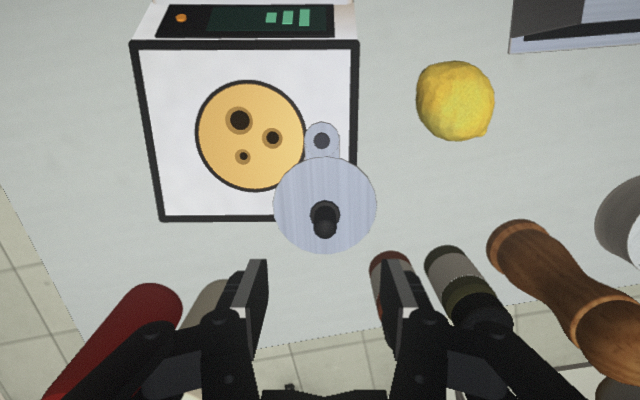

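Run:
```python
import cv2,numpy as np
i=cv2.imread('pics/w2.png')[70:205,180:320]; cv2.imwrite('pics/w2c.png',cv2.resize(i,None,fx=5,fy=4.4 and 5,interpolation=cv2.INTER_CUBIC)[:600])
```

```text
(no output)
```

View pics/w2c.png

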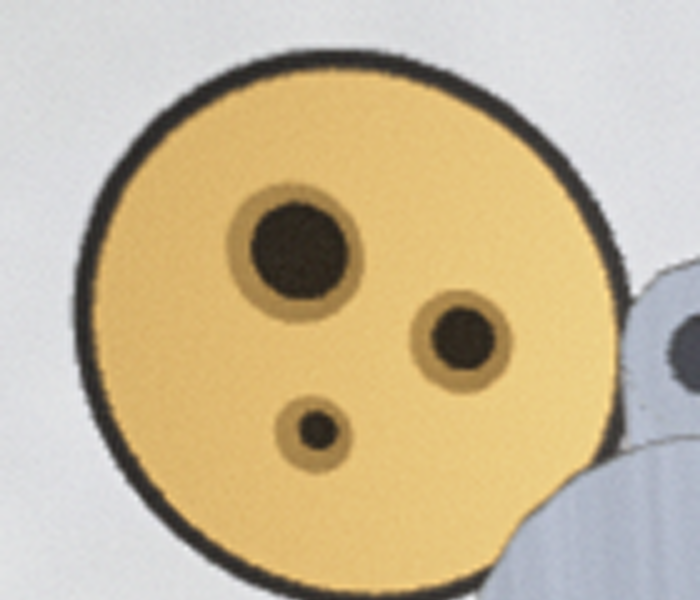

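Run:
```python
from h import *
p=bot.camera('wrist')
g=lambda x,y:onz(p,180+x/5-.4,70+y/5-.4,.1005)
L,M,S=g(296,253),g(461.5,341.5),g(314,434)
c=(L+M+S)/3;print(L,M,S,c)
for a in(L,M,S):
    v=a-c;print(np.linalg.norm(v),np.degrees(np.arctan2(v[1],v[0])))
print('hinge',onz(p,180+690/5,70+352/5,.108),'knobtop',onz(p,325.5,227,.133))
```

```text
[ 0.54792303 -0.06554857  0.1005    ] [ 0.56318385 -0.04789008  0.1005    ] [ 0.57090981 -0.0700131   0.1005    ] [ 0.56067223 -0.06115059  0.1005    ]
0.013486452051503886 -160.9675132401204
0.013496265726825007 79.27488258454844
0.013540761126662984 -40.882233167969936
hinge [ 0.56973196 -0.0186527   0.108     ] knobtop [ 0.61794127 -0.02424784  0.133     ]
```

>>> {"method": "servo_tool", "body": {"motion": [[[0, 0, -50, 0, 0, 0], [21.6, 40.9, 0, 0, 0, 0], [21.6, 40.9, 0, 0, 0, 0], [21.6, 40.9, 0, 0, 0, 0], [21.6, 40.9, 0, 0, 0, 0]]]}}

```text
time: 6.1
ee_pos: [0.5632, 0.1555, 0.252]
tcp_rot: [180.0, 0.0, 167.9]
wrist_force: [1.1, 0.2, 0.1]
opening: 0.0502
```

>>> {"method": "servo_tool", "body": {"motion": [[[21.6, 40.9, 0, 0, 0, 0], [21.6, 40.9, 0, 0, 0, 0], [21.6, 40.9, 0, 0, 0, 0], [0, 0, 0, 0, 0, 0.14], [0, 0, 0, 0, 0, 0.14]]]}}

```text
time: 6.6
ee_pos: [0.5254, 0.2893, 0.2516]
tcp_rot: [-180.0, -0.0, 151.7]
wrist_force: [-0.7, -1.2, 0.1]
opening: 0.0499
```

>>> {"method": "servo_tool", "body": {"motion": [[[0, 0, 0, 0, 0, 0.14], [0, 0, 0, 0, 0, 0.14], [0, 0, 0, 0, 0, 0.14], [0, 0, 0, 0, 0, 0.14], [0, 0, 0, 0, 0, 0.14]]]}}

```text
time: 7.1
ee_pos: [0.5261, 0.2876, 0.2518]
tcp_rot: [-180.0, 0.0, 111.4]
wrist_force: [0.4, -0.4, 0.0]
opening: 0.0502
```

>>> {"method": "servo_tool", "body": {"motion": [[[0, 0, 0, 0, 0, 0.14], [0, 0, 0, 0, 0, 0.14], [0, 0, 0, 0, 0, 0.14], [0, 0, 0, 0, 0, 0.11], [0, 0, 0, 0, 0, 0]]]}}

```text
time: 7.6
ee_pos: [0.5261, 0.2876, 0.2518]
tcp_rot: [-180.0, 0.0, 81.3]
wrist_force: [0.2, -0.3, 0.4]
opening: 0.0499
```

Run:
```python
from h import *
p=snap('wrist','w3.png');print(proj(p,[[.5245,.2875,.163],[.5245,.2875,.089]]), bot.get_obs())
```

```text
[[321.38146438 215.24693454]
 [321.86330391 182.4451395 ]] {'time': 7.65, 'q': array([ 2.86663781e+01,  1.20405484e+01,  1.81779531e+01,  9.61452531e+01,
       -7.14098787e-04,  1.27130221e+02]), 'qd': array([ 0.01509034, -0.06815423,  0.0406516 ,  0.13252151,  0.02419292,
       -2.27122237]), 'joint_efforts': array([ 1.00185162e-05, -5.96323979e+01,  4.63543975e+01, -4.69776292e-03,
        2.37521444e-04,  7.67165422e-01]), 'ee_pos': array([0.52605918, 0.28760411, 0.25191754]), 'tcp_rot': array([-1.79994174e+02,  5.30684530e-03,  8.15361578e+01]), 'wrist_force': array([0.03001332, 0.34908139, 0.33489688]), 'torque': array([-0.00535291,  0.03579108,  0.01097381]), 'opening': 0.050202767955151585}
```

View pics/w3.png

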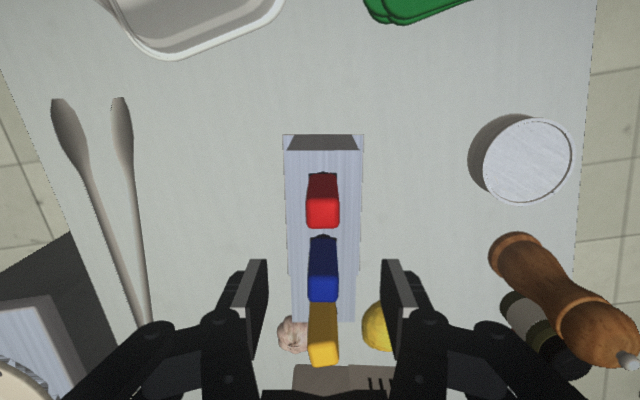

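Run:
```python
from h import *
p=bot.camera('wrist');o=bot.get_obs()['ee_pos']
print(proj(p,[[o[0],o[1],z] for z in(.25,.163,.1)]))
i=cv2.imread('pics/w3.png')[160:240,290:360];cv2.imwrite('pics/w3c.png',cv2.resize(i,None,fx=7,fy=7,interpolation=cv2.INTER_CUBIC))
```

```text
[[324.02034739 293.24010684]
 [323.81173773 214.72038308]
 [323.73515515 185.88969153]]
```

View pics/w3c.png

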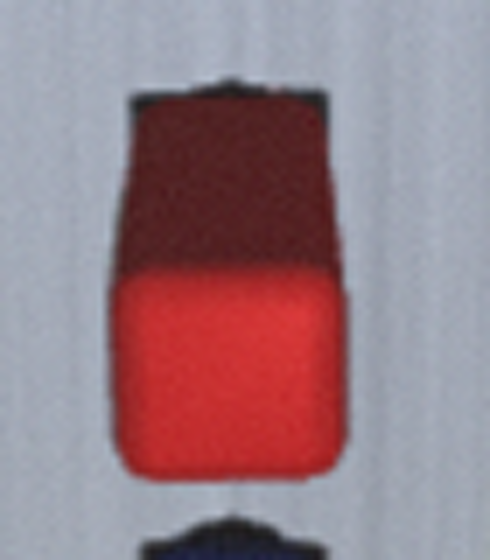

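>>> {"method": "servo_tool", "body": {"motion": [[[1, -1, 35, 0, 0, 0], [0, 0, 35, 0, 0, 0], [0, 0, 30, 0, 0, 0], [0, 0, 15, 0, 0, 0], [0, 0, 0, 0, 0, 0]]]}}

```text
time: 8.2
ee_pos: [0.5243, 0.2883, 0.1351]
tcp_rot: [-179.8, 0.1, 81.5]
wrist_force: [-0.1, -0.2, 0.3]
opening: 0.0499
```

>>> {"method": "servo_tool", "body": {"motion": [[[0, 0, 0, 0, 0, 0], [0, 0, 0, 0, 0, 0], [0, 0, 0, 0, 0, 0], [0, 0, 0, 0, 0, 0], [0, 0, 0, 0, 0, 0]]], "gripper": 12, "newtons": 45}}

```text
time: 8.7
ee_pos: [0.526, 0.2892, 0.1392]
tcp_rot: [179.8, -0.1, 81.4]
wrist_force: [-0.1, -0.2, 6.7]
opening: 0.0217
```

Run:
```python
from h import *
p=snap('wrist','w4.png');s=snap('scene','s4.png');print(bot.get_obs())
i=s['color'][160:290,240:340,::-1];cv2.imwrite('pics/s4c.png',cv2.resize(i,None,fx=4.5,fy=4.5,interpolation=cv2.INTER_CUBIC))
```

```text
{'time': 8.8, 'q': array([ 2.88056776e+01,  1.08806528e+01,  4.36260078e+00,  8.32939704e+01,
       -1.80848485e-03,  1.27388667e+02]), 'qd': array([ 0.01295098,  0.00870134, -0.00017224,  0.09224333, -0.03559846,
        0.13309462]), 'joint_efforts': array([ 4.89410036e-02, -5.51626933e+01,  4.36997330e+01, -5.08490147e-02,
        6.05448824e-02,  5.39806439e-03]), 'ee_pos': array([0.52592616, 0.28918864, 0.13922429]), 'tcp_rot': array([ 1.79849547e+02, -1.12706480e-01,  8.14171560e+01]), 'wrist_force': array([-0.35704872, -0.3911026 ,  6.56640076]), 'torque': array([-0.03756953, -0.0175314 ,  0.00947112]), 'opening': 0.021509937731450487}
```

View pics/w4.png

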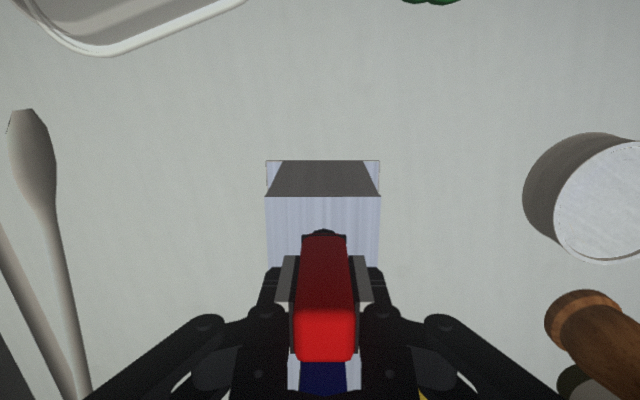

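View pics/s4c.png

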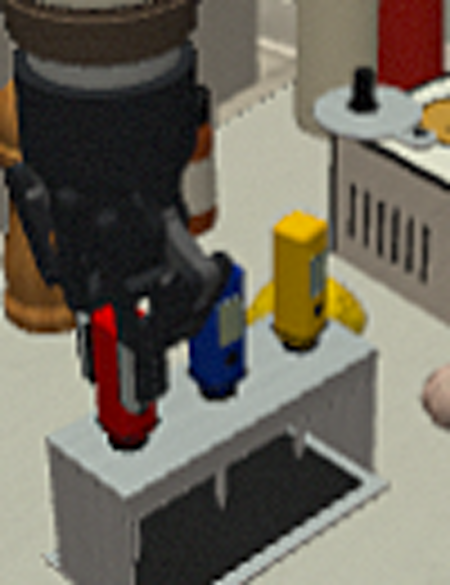

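>>> {"method": "servo_tool", "body": {"motion": [[[0, 0, -10, 0, 0, 0], [0, 0, -30, 0, 0, 0], [0, 0, -40, 0, 0, 0], [0, 0, -45, 0, 0, 0], [0, 0, -42, 0, 0, 0]]]}}

```text
time: 9.3
ee_pos: [0.5247, 0.2886, 0.307]
tcp_rot: [180.0, -0.0, 81.4]
wrist_force: [1.6, -0.4, -0.4]
opening: 0.0216
```

>>> {"method": "servo_tool", "body": {"motion": [[[-20, 5, 0, 0, 0, 0], [-45, 12, 0, 0, 0, 0], [-45, 12, 0, 0, 0, 0], [-45, 12, 0, 0, 0, 0], [-45, 12, 0, 0, 0, 0]]]}}

```text
time: 9.8
ee_pos: [0.5474, 0.0814, 0.3051]
tcp_rot: [180.0, -0.0, 81.4]
wrist_force: [1.3, 0.7, -0.9]
opening: 0.0215
```

>>> {"method": "servo_tool", "body": {"motion": [[[-45, 12, 0, 0, 0, 0], [-45, 12, 0, 0, 0, 0], [-36, 9, 0, 0, 0, 0], [0, 0, 0, 0, 0, 0]]]}}

```text
time: 10.2
ee_pos: [0.5615, -0.0504, 0.3047]
tcp_rot: [180.0, 0.0, 81.2]
wrist_force: [-0.5, 0.7, -0.4]
opening: 0.0214
```

```bash
cat > look.py <<'E'
import sys
from h import *
k=sys.argv[1]
p=snap('wrist',f'w{k}.png');s=snap('scene',f's{k}.png');d=snap('side',f'd{k}.png');o=bot.get_obs();print(o['time'],o['ee_pos'],o['tcp_rot'],o['opening'],o['wrist_force'])
a=cv2.resize(s['color'][130:230,310:400,::-1],None,fx=4.4,fy=4.4,interpolation=cv2.INTER_CUBIC)
b=cv2.resize(d['color'][150:250,260:350,::-1],None,fx=4.4,fy=4.4,interpolation=cv2.INTER_CUBIC)
cv2.imwrite(f'pics/sd{k}.png',cv2.hconcat([a,b]))
E
python3 look.py 5
```

```text
10.35 [ 0.56140521 -0.04631179  0.30474606] [ 1.79979410e+02 -2.04470089e-02  8.13749150e+01] 0.02166427742520848 [ 0.58565849  0.89512939 -0.70214223]
```

View pics/w5.png

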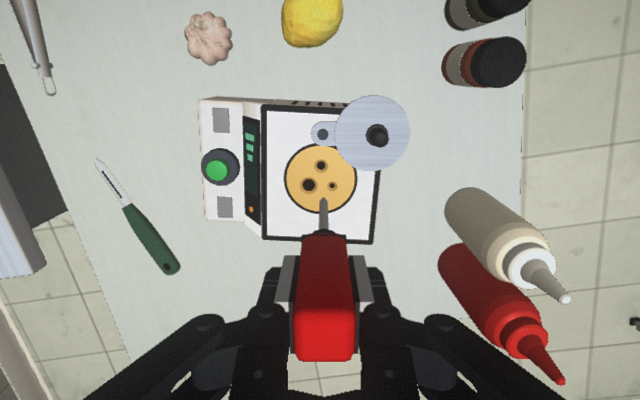

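View pics/sd5.png

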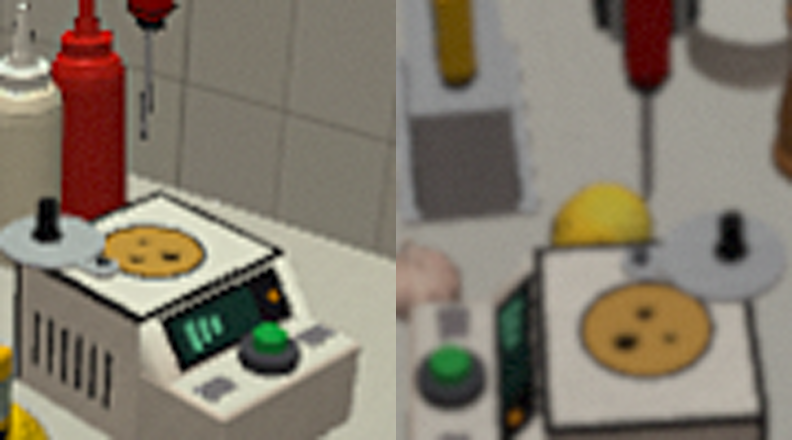

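>>> {"method": "servo_tool", "body": {"motion": [[[0, 0, 20, 0, 0, 0], [0, 0, 25, 0, 0, 0], [0, 0, 15, 0, 0, 0], [0, 0, 0, 0, 0, 0], [0, 0, 0, 0, 0, 0]]]}}

```text
time: 10.85
ee_pos: [0.5614, -0.0454, 0.245]
tcp_rot: [180.0, -0.0, 81.5]
wrist_force: [-0.1, 0.1, -0.4]
opening: 0.0217
```

```bash
python3 look.py 6; python3 -c "
import cv2
i=cv2.imread('pics/w6.png')[120:250,255:405];cv2.imwrite('pics/w6c.png',cv2.resize(i,None,fx=4.6,fy=4.6,interpolation=cv2.INTER_CUBIC))"
```

```text
11.0 [ 0.56185708 -0.04604033  0.24556374] [ 1.79893898e+02 -9.78551513e-03  8.14411929e+01] 0.021624551976808983 [ 0.74883576 -0.51560153  0.05528489]
```

View pics/w6c.png

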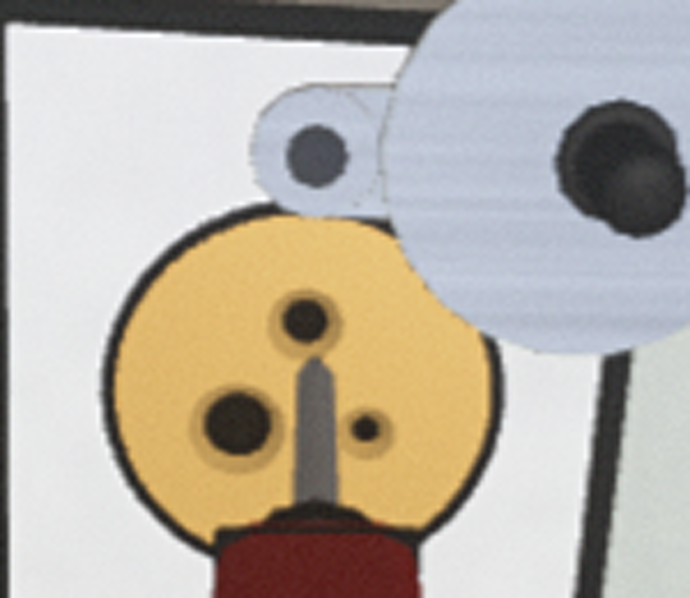

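View pics/sd6.png

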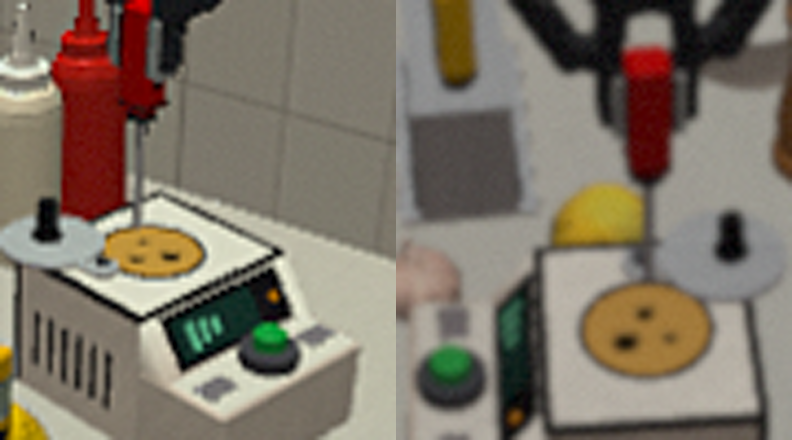

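```bash
cat > m6.py <<'E'
from h import *
np.set_printoptions(precision=4,suppress=True)
S=bot.camera('scene');D=bot.camera('side');W=bot.camera('wrist')
w=lambda x,y:(W,255+x/4.6-.4,120+y/4.6-.4)
s=lambda x,y:(S,310+x/4.4-.4,130+y/4.4-.4)
d=lambda x,y:(D,260+x/4.4-.4,150+y/4.4-.4)
T=[s(137,223),d(252.5,283),w(316,358)]; M=[s(137,260),d(249,313.5),w(305.5,323)]
X,r=tri(T);print('tip',X,r)
zt=X[2]
Y,r=tri(M);print('well',Y,r)
for z in(.117,.1205,.124):print(z,*[onz(*m,.1005)[:2]-onz(*t,z)[:2] for t,m in zip(T,M)])
print([onz(*m,.1005)[:2] for m in M],[onz(*t,.1205)[:2] for t in T])
L,S_=onz(*w(238,426),.1005),onz(*w(365,434),.1005);Mm=onz(*M[2],.1005);c=(L+S_+Mm)/3
print([np.linalg.norm(a-c) for a in(L,Mm,S_)])
E
python3 m6.py
```

```text
tip [ 0.5614 -0.0468  0.1236] [np.float64(0.000999308526290584), np.float64(0.0005605400409068243), np.float64(0.0011072482262008024)]
well [ 0.5594 -0.0465  0.0998] [np.float64(0.0008296745386590992), np.float64(0.0007098037103075666), np.float64(0.0006794770915058125)]
0.117 [-0.0108  0.0151] [-0.0034 -0.005 ] [-0.0016  0.001 ]
0.1205 [-0.0073  0.0094] [-0.0025 -0.0016] [-0.0018 -0.0002]
0.124 [-0.0038  0.0037] [-0.0015  0.0018] [-0.002  -0.0014]
[array([ 0.5577, -0.0443]), array([ 0.5596, -0.0462]), array([ 0.5597, -0.047 ])] [array([ 0.565 , -0.0537]), array([ 0.5621, -0.0446]), array([ 0.5615, -0.0467])]
[np.float64(0.012722324490646128), np.float64(0.013077000846758871), np.float64(0.013069426469778583)]
```

>>> {"method": "servo_tool", "body": {"motion": [[[0, -2, 5, 0, 0, 0], [0, 0, 8, 0, 0, 0], [0, 0, 0, 0, 0, 0], [0, 0, 0, 0, 0, 0]]]}}

```text
time: 11.55
ee_pos: [0.5592, -0.0462, 0.2307]
tcp_rot: [-180.0, 0.0, 81.4]
wrist_force: [-0.7, 0.5, -0.7]
opening: 0.021
```

```bash
python3 look.py 7; python3 -c "
import cv2
i=cv2.imread('pics/w7.png')[130:230,275:375];cv2.imwrite('pics/w7c.png',cv2.resize(i,None,fx=6,fy=6,interpolation=cv2.INTER_CUBIC))"
```

```text
11.7 [ 0.55953379 -0.04615387  0.2313586 ] [1.79987526e+02 1.40399035e-03 8.14039795e+01] 0.021464893411754612 [ 0.49604871 -0.88568237 -0.60889804]
```

View pics/w7c.png

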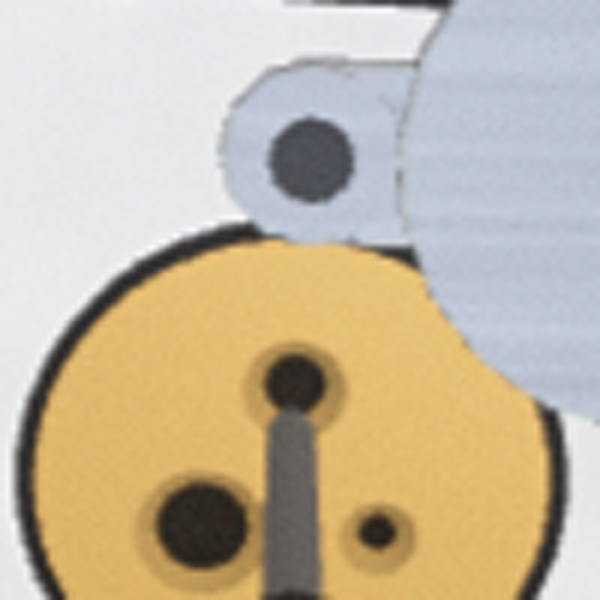

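View pics/sd7.png

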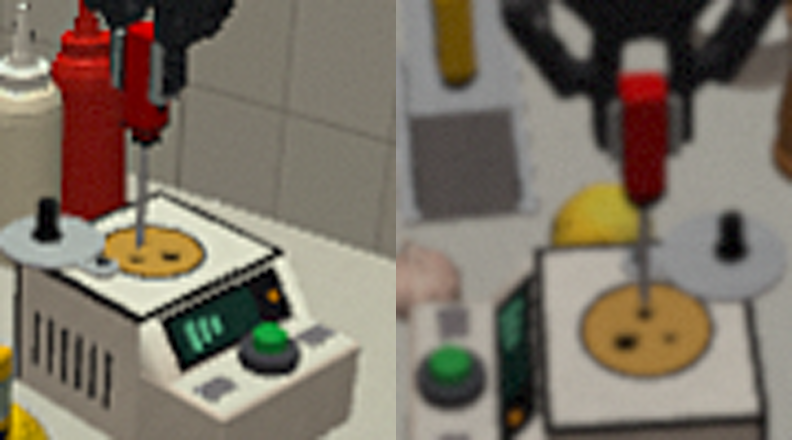

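Run:
```python
from h import *
np.set_printoptions(precision=4,suppress=True)
W=bot.camera('wrist');S=bot.camera('scene');D=bot.camera('side')
w=lambda x,y:(W,275+x/6-.4,130+y/6-.4)
s=lambda x,y:(S,310+x/4.4-.4,130+y/4.4-.4)
d=lambda x,y:(D,260+x/4.4-.4,150+y/4.4-.4)
T=[s(140,246),d(247.5,305),w(291,407)];print(tri(T)[0])
for z in(.107,.109,.111):print(z,onz(*w(295,388),.1005)-onz(*w(291,407),z),onz(*d(249,313.5),.1005)-onz(*d(247.5,305),z))
```

```text
[ 0.5586 -0.047   0.1083]
0.107 [ 0.0005  0.0002 -0.0065] [ 0.0008  0.     -0.0065]
0.109 [ 0.0004 -0.0005 -0.0085] [ 0.0013  0.0019 -0.0085]
0.111 [ 0.0003 -0.0011 -0.0105] [ 0.0018  0.0038 -0.0105]
```

>>> {"method": "servo_tool", "body": {"motion": [[[0, 0.5, 4, 0, 0, 0], [0, 0, 4, 0, 0, 0], [0, 0, 4, 0, 0, 0], [0, 0, 3, 0, 0, 0], [0, 0, 0, 0, 0, 0]]]}}

```text
time: 12.35
ee_pos: [0.5598, -0.0462, 0.2155]
tcp_rot: [-179.9, 0.0, 81.4]
wrist_force: [-0.8, 0.5, -0.9]
opening: 0.0214
```

```bash
python3 look.py 8; python3 -c "
import cv2
i=cv2.imread('pics/w8.png')[130:230,275:375];cv2.imwrite('pics/w8c.png',cv2.resize(i,None,fx=6,fy=6,interpolation=cv2.INTER_CUBIC))"
```

```text
12.5 [ 0.56000575 -0.04620342  0.21630223] [ 1.79991068e+02 -1.22548943e-03  8.14048221e+01] 0.021530860731961848 [-0.13817634  0.95892888 -0.54450266]
```

View pics/w8c.png

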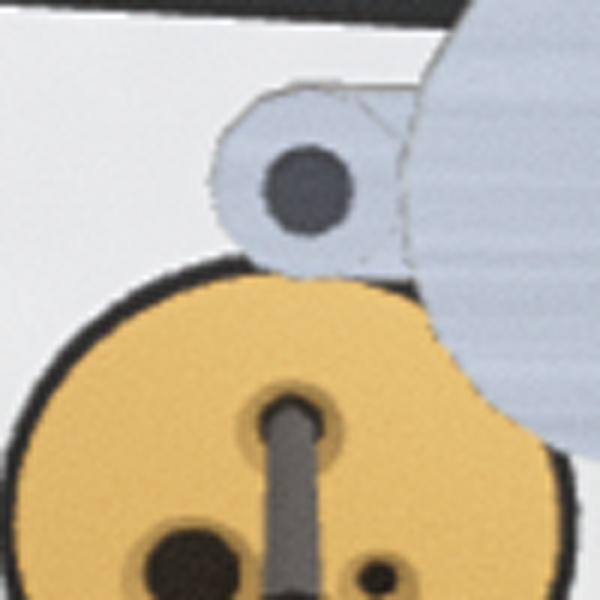

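>>> {"method": "servo_tool", "body": {"motion": [[[0, 0, 5, 0, 0, 0], [0, 0, 5, 0, 0, 0], [0, 0, 5, 0, 0, 0], [0, 0, 5, 0, 0, 0], [0, 0, 0, 0, 0, 0]]]}}

```text
time: 13.0
ee_pos: [0.5597, -0.0461, 0.1951]
tcp_rot: [-179.9, -0.0, 81.4]
wrist_force: [1.2, 0.8, -1.3]
opening: 0.0217
```

>>> {"method": "servo_tool", "body": {"motion": [[[0, 0, 6, 0, 0, 0], [0, 0, 6, 0, 0, 0], [0, 0, 6, 0, 0, 0], [0, 0, 4, 0, 0, 0], [0, 0, 0, 0, 0, 0]]]}}

```text
time: 13.5
ee_pos: [0.5597, -0.0461, 0.1733]
tcp_rot: [-179.9, -0.0, 81.4]
wrist_force: [-0.4, 2.2, -2.7]
opening: 0.0215
```

>>> {"method": "servo_tool", "body": {"motion": [[[0, 0, 5, 0, 0, 0], [0, 0, 5, 0, 0, 0], [0, 0, 4, 0, 0, 0], [0, 0, 3, 0, 0, 0], [0, 0, 0, 0, 0, 0]]]}}

```text
time: 14.0
ee_pos: [0.5598, -0.0461, 0.1565]
tcp_rot: [-180.0, -0.0, 81.4]
wrist_force: [-0.7, 2.6, -2.9]
opening: 0.0215
```

>>> {"method": "servo_tool", "body": {"motion": [[[0, 0, 1, 0, 0, 0], [0, 0, 1, 0, 0, 0], [0, 0, 1, 0, 0, 0], [0, 0, 1, 0, 0, 0], [0, 0, 0, 0, 0, 0]]]}}

```text
time: 14.5
ee_pos: [0.56, -0.0461, 0.1532]
tcp_rot: [180.0, -0.0, 81.4]
wrist_force: [-2.1, 4.7, 2.2]
opening: 0.0215
```

```bash
python3 look.py 9
```

```text
14.65 [ 0.56000724 -0.04612414  0.15316103] [-1.79999874e+02 -9.24459721e-03  8.14114654e+01] 0.021675086733266177 [-1.43949819  3.4332748   2.50047029]
```

View pics/sd9.png

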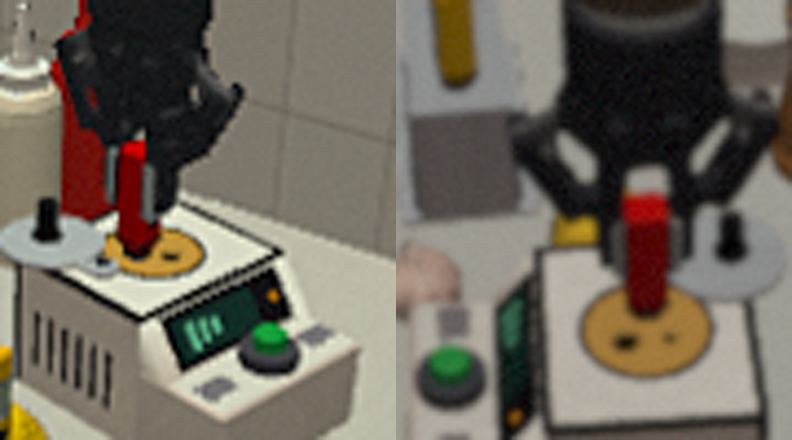

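View pics/w9.png

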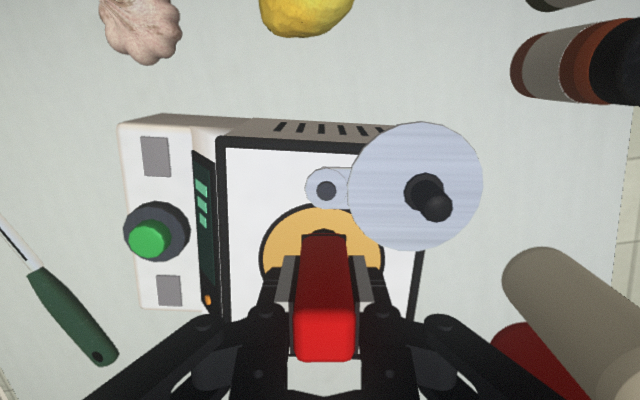

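>>> {"method": "servo_tool", "body": {"motion": [[[0, 0, 1, 0, 0, 0], [0, 0, 1, 0, 0, 0], [0, 0, 0, 0, 0, 0]]]}}

```text
time: 14.95
ee_pos: [0.5601, -0.0461, 0.152]
tcp_rot: [179.9, -0.0, 81.4]
wrist_force: [-2.2, 5.4, 6.1]
opening: 0.0215
```

>>> {"method": "servo_tool", "body": {"motion": [[[0, 0, 0, 0, 0, 0], [0, 0, 0, 0, 0, 0], [0, 0, 0, 0, 0, 0], [0, 0, 0, 0, 0, 0]]], "gripper": 40}}

```text
time: 15.35
ee_pos: [0.56, -0.0465, 0.1509]
tcp_rot: [-180.0, 0.0, 81.4]
wrist_force: [-0.2, 0.1, -0.5]
opening: 0.0402
```

```bash
python3 look.py 10
```

```text
15.5 [ 0.55997837 -0.04633287  0.15106539] [-1.79993694e+02  1.18123170e-02  8.13969011e+01] 0.040200995047015256 [-0.77425134  0.18488985 -0.99117852]
```

View pics/sd10.png

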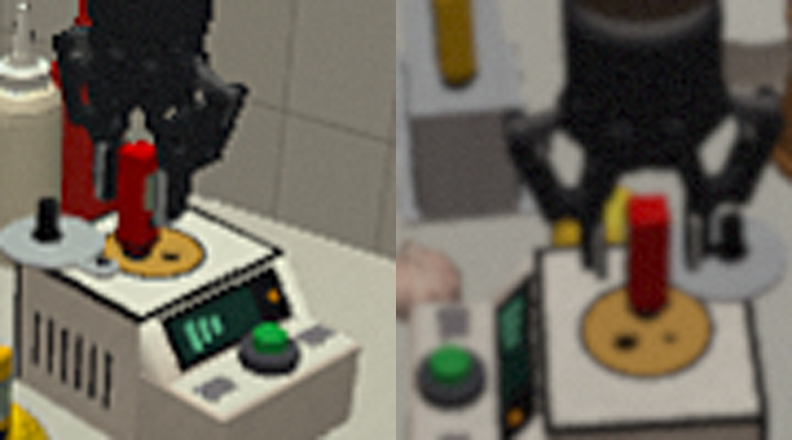

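View pics/w10.png

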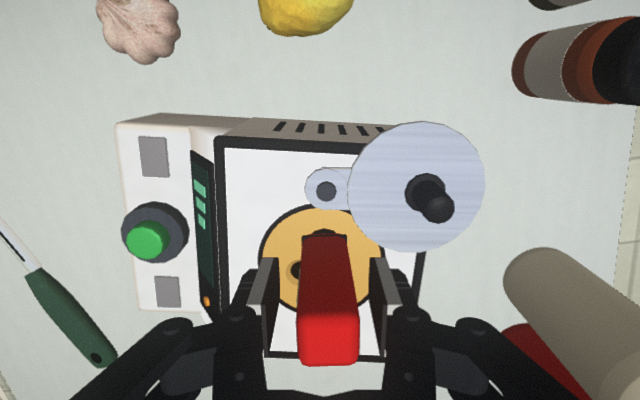

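>>> {"method": "servo_tool", "body": {"motion": [[[0, 0, -5, 0, 0, 0], [0, 0, -20, 0, 0, 0], [0, 0, -30, 0, 0, 0], [0, 0, -30, 0, 0, 0], [0, 0, 0, 0, 0, 0]]]}}

```text
time: 16.0
ee_pos: [0.5611, -0.0463, 0.241]
tcp_rot: [179.6, -0.0, 81.4]
wrist_force: [-0.4, 0.3, 0.4]
opening: 0.0399
```

>>> {"method": "servo_tool", "body": {"motion": [[[-2, -30, 0, 0, 0, 0], [-3, -40, 0, 0, 0, 0], [-2.5, -33, 0, 0, 0, 0], [0, 0, 20, 0, 0, 0], [0, 0, 30, 0, 0, 0]]], "gripper": 0}}

```text
time: 16.5
ee_pos: [0.4572, -0.0382, 0.1875]
tcp_rot: [179.7, -0.0, 81.4]
wrist_force: [1.2, 1.2, -0.1]
opening: 0.0001
```

>>> {"method": "servo_tool", "body": {"motion": [[[0, 0, 30, 0, 0, 0], [0, 0, 25, 0, 0, 0], [0, 0, 0, 0, 0, 0], [0, 0, 0, 0, 0, 0]]]}}

```text
time: 16.9
ee_pos: [0.4569, -0.0382, 0.1317]
tcp_rot: [-180.0, 0.0, 81.4]
wrist_force: [0.4, -0.1, 1.2]
opening: 0.0001
```

```bash
python3 look.py 11
```

```text
17.05 [ 0.45782228 -0.03830877  0.13282051] [ 1.79866977e+02 -7.09298770e-03  8.14053108e+01] -0.00022127742679356674 [ 0.28813764 -1.16930898 -0.56604255]
```

View pics/sd11.png

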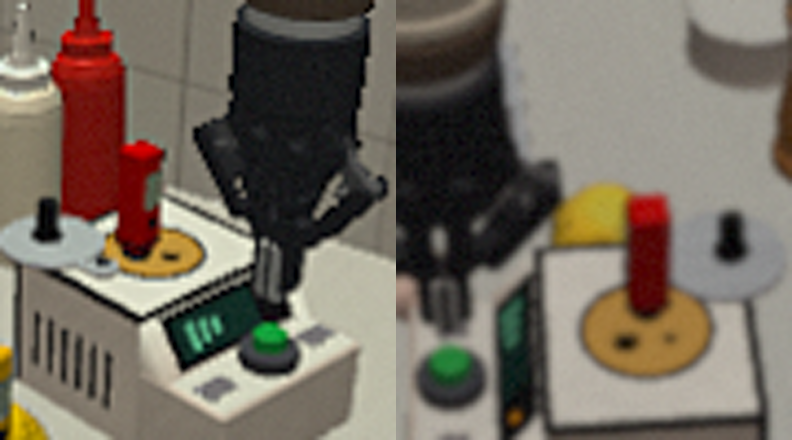

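View pics/w11.png

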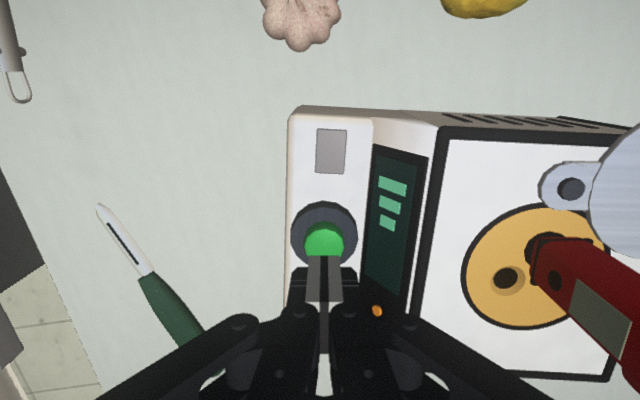

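>>> {"method": "servo_tool", "body": {"motion": [[[0, 0, 14, 0, 0, 0], [0, 0, 10, 0, 0, 0], [0, 0, 3, 0, 0, 0], [0, 0, 0, 0, 0, 0]]]}}

```text
time: 17.45
ee_pos: [0.4568, -0.0382, 0.1038]
tcp_rot: [-180.0, 0.0, 81.4]
wrist_force: [-2.0, -0.1, 4.0]
opening: 0.0002
```

>>> {"method": "servo_tool", "body": {"motion": [[[0, 0, 3, 0, 0, 0], [0, 0, 3, 0, 0, 0], [0, 0, 0, 0, 0, 0]]]}}

```text
time: 17.75
ee_pos: [0.457, -0.0382, 0.1007]
tcp_rot: [179.9, -0.0, 81.4]
wrist_force: [-10.6, 1.4, 24.5]
opening: 0.0001
```

```bash
python3 look.py 12
```

```text
17.9 [ 0.45702942 -0.03823483  0.10068801] [ 1.79904529e+02 -4.65706288e-03  8.14051978e+01] -4.5579414512985336e-05 [-10.38352347   0.7304806   24.26331176]
```

View pics/sd12.png

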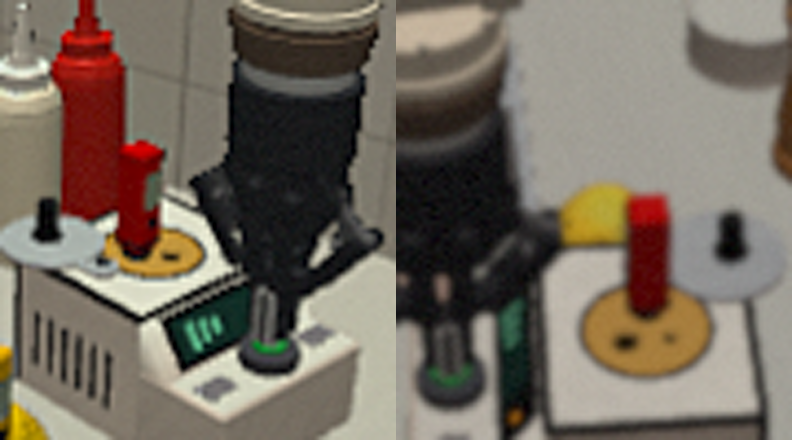

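```bash
python3 -c "
import cv2
a=[cv2.resize(cv2.imread(f'pics/{n}.png')[y:y+40,x:x+40],(390,290+0) ,interpolation=cv2.INTER_CUBIC) for n,x,y in(('s11',352,185),('s12',352,185),('d11',255,205),('d12',255,205))]
cv2.imwrite('pics/b12.png',cv2.vconcat([cv2.hconcat(a[:2]),cv2.hconcat(a[2:])]))"
```

```text
(no output)
```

View pics/b12.png

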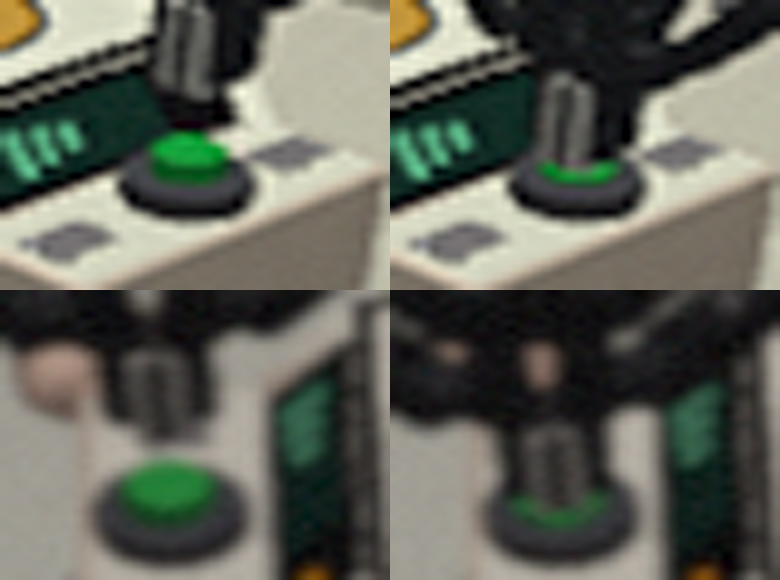

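View pics/w12.png

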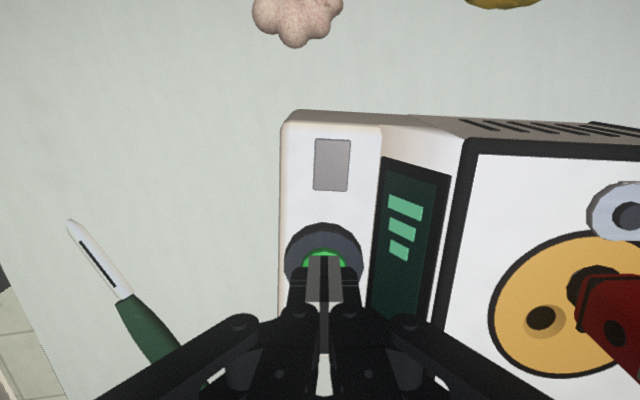

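>>> {"method": "servo_tool", "body": {"motion": [[[0, 0, 0.7, 0, 0, 0], [0, 0, 0, 0, 0, 0]]]}}

```text
time: 18.1
ee_pos: [0.4571, -0.0382, 0.1006]
tcp_rot: [179.9, -0.0, 81.4]
wrist_force: [-11.0, 1.3, 28.9]
opening: 0.0002
```

Run:
```python
from h import *
S=bot.camera('scene');D=bot.camera('side');print(bot.get_obs()['wrist_force'])
b=[.457,-.038]
for P in(S,D):
    print(proj(P,[[*b,.084],[*b,.078],[b[0]-.011,b[1],.084],[b[0],b[1]+.011,.084],[b[0],b[1]-.011,.084]]))
for n,c,r in(('s',371,(200,214)),('s',368,(198,214)),('s',374,(198,214)),('d',271,(224,242)),('d',276,(222,242)),('d',266,(222,242))):
    for k in('11','12'):
        i=cv2.imread(f'pics/{n}{k}.png').astype(int);print(n,k,c,r[0],(i[r[0]:r[1],c,1]-i[r[0]:r[1],c,2]).tolist(),i[r[0]:r[1],c,1].tolist())
```

```text
[-11.41893563   0.94367608  29.2960785 ]
[[371.00270853 206.38197624]
 [370.80012782 208.30166813]
 [374.65332338 207.71877622]
 [368.96871184 208.12482621]
 [373.00482531 204.66602334]]
[[271.79034282 232.54573975]
 [271.9703618  234.34864401]
 [267.03575103 233.54463424]
 [270.77857339 229.16176852]
 [272.81616915 235.97664185]]
s 11 371 200 [0, -8, -14, 97, 150, 145, 143, 120, 74, 74, 36, -4, 3, -2] [20, 12, 0, 107, 172, 157, 165, 145, 83, 86, 78, 66, 61, 32]
s 12 371 200 [-1, -2, -1, -2, 0, 0, -1, -10, 31, 96, 44, -5, 0, -1] [100, 102, 96, 93, 93, 92, 85, 81, 118, 131, 81, 67, 54, 34]
s 11 368 198 [1, 7, 16, 23, 21, 27, 100, 148, 117, 83, 80, 52, 13, 0, -1, -2] [17, 22, 28, 44, 41, 48, 116, 162, 137, 91, 80, 78, 74, 64, 43, 26]
s 12 368 198 [0, 0, 1, 0, -1, -2, 0, 0, -6, 50, 135, 71, 14, 0, -2, -2] [82, 89, 96, 94, 90, 86, 86, 84, 75, 108, 135, 96, 75, 66, 43, 25]
s 11 374 198 [0, -4, -7, 0, -6, 1, 28, 113, 139, 87, 69, 43, 8, 1, 0, 2] [21, 1, 0, 0, 67, 168, 205, 159, 139, 98, 72, 74, 71, 69, 51, 31]
s 12 374 198 [1, 1, 2, 0, 1, -1, 0, 2, -1, 68, 105, 71, 7, -1, 0, -2] [21, 21, 1
[... 377 characters left out ...]

d 11 276 222 [-3, -3, -6, -5, -6, -8, -6, 7, 32, 59, 57, 51, 32, 20, 9, 1, -1, -1, 0, -3] [87, 118, 132, 135, 149, 162, 154, 128, 104, 101, 93, 81, 69, 64, 59, 54, 48, 41, 37, 60]
d 12 276 222 [-1, -4, -3, -3, -2, -1, 2, 0, 0, 3, 15, 30, 37, 28, 12, 5, 0, 0, -1, -2] [26, 40, 46, 44, 42, 39, 43, 40, 28, 26, 46, 70, 83, 73, 65, 57, 57, 44, 37, 59]
d 11 266 222 [0, -4, -6, -5, -7, -7, -7, -7, -4, -2, 1, 3, 2, 1, -3, -1, -3, -1, -3, -5] [72, 115, 154, 172, 170, 173, 173, 162, 142, 109, 77, 64, 55, 56, 57, 52, 48, 52, 74, 113]
d 12 266 222 [-1, -1, -1, -2, -1, -4, -2, -3, -1, -3, -3, 2, 3, 2, 0, -1, -1, -2, -5, -5] [24, 21, 39, 54, 59, 64, 77, 83, 92, 81, 62, 55, 57, 54, 56, 54, 51, 52, 75, 114]
```

>>> {"method": "servo_tool", "body": {"motion": [[[0, 0, -10, 0, 0, 0], [0, 0, -30, 0, 0, 0], [0, 0, -40, 0, 0, 0], [0, -30, -20, 0, 0, 0], [0, 0, 0, 0, 0, 0]]]}}

```text
time: 18.7
ee_pos: [0.4267, -0.0336, 0.2008]
tcp_rot: [179.8, -0.0, 81.4]
wrist_force: [0.8, -0.1, 0.4]
opening: -0.0
```

```bash
python3 look.py 13
python3 - <<'E'
import cv2
i=cv2.imread('pics/s13.png')[130:290,190:400]; cv2.imwrite('pics/s13c.png',cv2.resize(i,None,fx=3.5,fy=3.5,interpolation=cv2.INTER_CUBIC))
E
```

```text
18.85 [ 0.42749219 -0.03375105  0.19694895] [-1.79998294e+02  3.83004722e-04  8.14071251e+01] -2.5368971307585162e-05 [ 0.05890093  0.11001392 -0.0544852 ]
```

View pics/sd13.png

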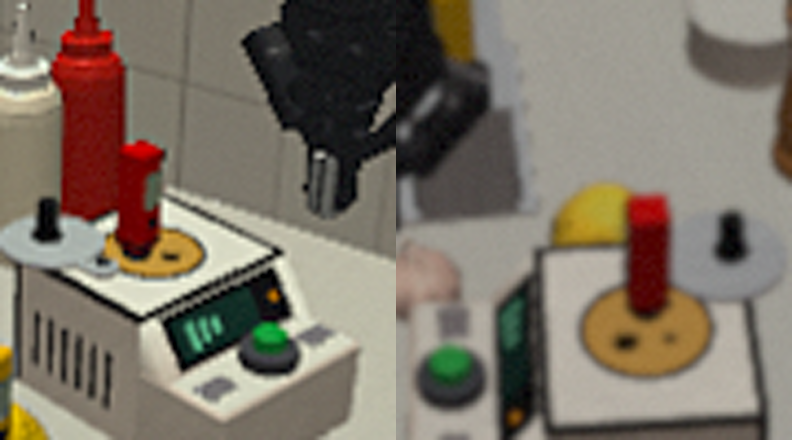

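View pics/s13c.png

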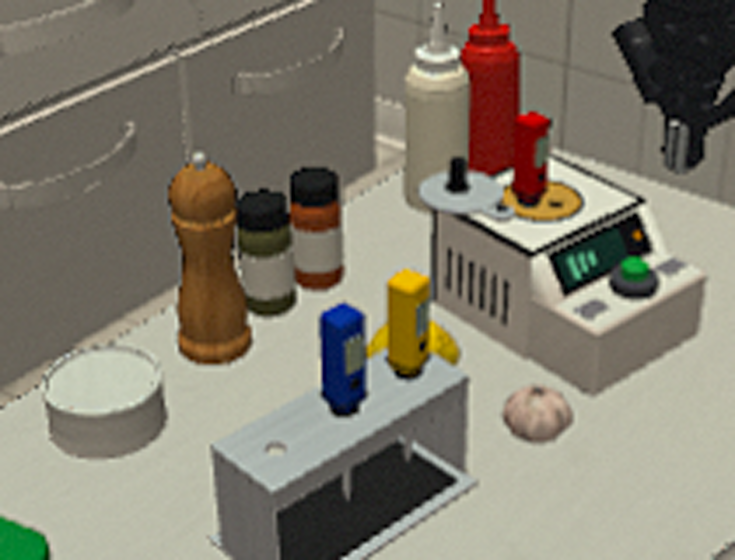

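View pics/w13.png

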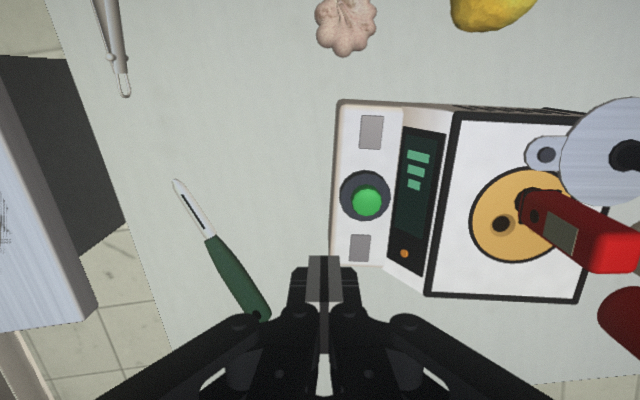

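Run:
```python
from h import *
S=bot.camera('scene');D=bot.camera('side')
s=lambda x,y:(S,310+x/4.4-.4,130+y/4.4-.4)
d=lambda x,y:(D,260+x/4.4-.4,150+y/4.4-.4)
print(tri([s(142,149),d(253,202)]),tri([s(137,253),d(251,311)]))
print(bot.job_done())
```

```text
(array([ 0.56114706, -0.04593088,  0.17685946]), [np.float64(0.001618103964806926), np.float64(0.001618103964807038)]) (array([ 0.56017931, -0.04758176,  0.10334878]), [np.float64(0.0001738697862212663), np.float64(0.0001738697862212796)])
the job is handed in; nothing more can be done
None
```

I swung the cover aside and moved the red probe from the rack down to the floor of the middle-sized well. I then released it, pressed the start button, backed off and handed the job in at about 19 s of the 64 s allowed. `job_done` gives no verdict, so these are my own measurements:

- **Cover:** at about 1.5–1.6 rad, worked out from where the knob ended up relative to the hinge. The last pictures still show it well clear of the wells.
- **Probe depth:** the handle top triangulates to 0.177 m and its underside to 0.103 m. The expected values for a needle on the well floor are 0.1765 m and 0.1025 m. The upward force also rose as the needle reached the floor.
- **Probe lean:** top and bottom of the handle differ by about 2 mm sideways over 74 mm, roughly 0.026 rad and within measuring error. The limit is 0.08 rad.
- **Button:** it hit a hard stop at 24–29 N. The images show its top had gone down about 2 px, which is about 6 mm. After I lifted off, it showed as fully raised again.
- **Everything else:** the yellow and blue probes, and the other things visible in the last scene picture, look unmoved. The gripper touches nothing.

Two readings disagreed:

- **Well position:** an early wrist-camera view put the well about 3 mm off. I corrected this by comparing the needle and the well in the same picture just above the mouth.
- **Button travel:** the TCP height with a nominal 19 mm fingertip offset implied only about 2.4 mm of travel. I trusted the images and the hard stop instead.

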